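# Set the decal-drying warmer to its third click

## Robot

A 6-joint arm with a two-finger parallel gripper is mounted at the origin on the work surface. World frame = base frame: x ahead of the robot, y to its left, z up, the work surface at z = 0. Lengths are in m, angles in rad, forces in N, time in s.
With the tool pointing down it reaches from about 0.3 to 0.75 m from the base axis. Payload 8.5 kg.
Tool frame: the origin (TCP) lies at the very end of the fingers, on their centre line; the grasp point (between the pads) lies 19 mm behind it; z points along the fingers, y is the line along which they close (so a half turn about z gives the same grasp; the last joint's range is limited). The gripper opens to 85 mm and grips with 20 to 120 N. Pads are 22 mm wide; open, the fingers measure 114 mm over their backs; the gripper's body (76 mm by 85 mm) begins 54 mm behind the grasp point. The pads swing forward as they close: fully open they stand 13 mm farther back than shut.
Start: joints at [-1.429, 0.381, 1.297, -0, 1.464, -0.215], TCP at [0.192, -0.515, 0.231] pointing down, gripper open.
Joint ranges: [-3.11, 3.11], [-0.89, 2.33], [0.22, 2.48], [-1.42, 4.56], [0.17, 2.85], [-2.88, 2.88]. Speed limits (rad/s): [2.39, 2.39, 3.14, 3.14, 3.14, 3.14].

## Interface

Orientations are given as a rotation vector (axis times angle).
In Python, from rig import * gives the robot as it stands.
- The arm moves only by the shell command python3 -m inch 'ROWS' [FORCE]. ROWS is JSON, a list that holds one entry, the list of rows, each a list of 7 numbers: the shift along the world's x, y, z in mm, then the turn, a rotation vector about the world's x, y, z in rad, then the closure, from 0 (fully open) to 1 (shut). A call has 1 to 10 rows; each row is the pose to reach, as a shift and turn from the pose commanded when the call began; what a row does not reach only later rows make up. A row lasts 1/12 s, in which the tool goes at most 41.7 mm and 7.16 degrees, less where a joint would pass 70% of its speed; a pose out of reach is approached as far as the arm can. A call with a gripper value outside its range is refused whole. The fingers move at their own pace and stop on an object; FORCE is the grip in N (left out, the last holds). Time passes only in rows, so rows that repeat a pose let the fingers close. It gives the time, the measured TCP pose, the force, the opening and the grip force at its end, in the units of the state.
- observe(): the state, without advancing time (a new reading comes with each control period).
- get_image(name): name is "side" or "top" or "wrist"; returns a dict with "image" (480x640x3 uint8, blue, green, red), "fx", "fy", "cx", "cy" (pixels), "dist_coeffs" ([k1, k2, p1, p2, k3] as OpenCV has them; the pictures are not rectified), "R" (3x3) and "t" (3): a world point X has camera coordinates R X + t; the wrist camera has in their place "mount" (4x4, takes a point from camera to tool coordinates, whose origin is the TCP and whose axes are the flange's). Camera axes: x right, y down, z forward; pixel columns grow to the right and rows downward; lengths in m; the calibration is good to about 2 mm. A picture is of the moment at which its call begins: read the wrist's pose just before it. There is no depth.
- sign_off(): hands the job in; it is judged then, once.
Trained networks look in a picture, given as the dict that the camera call returned (one of the last four; its "shot" number tells which), for a name from the list of things; names that differ only in an ending like _2 or _b are one class to them, and where a whole thing is asked for, a point or a joint stands for the part that bears it (a point fixed in the world has none). Each returns a list of dicts, best first, with "confidence" (0 to 1); they miss things now and then, are a little off and sometimes report something else, mostly with a low value. They report only what shows in the picture. A call takes as long as a camera call.
- find_in(picture, name): "point" ([column, row] in pixels, amid what is visible of it).
- cut_out(picture, name): "pixels" (480x640 bool, what is visible of it) and "point" ([column, row] in pixels, amid what is visible of it).
The state is a dict: "t": time; "joint_positions": joint angles; "joint_vel": joint speeds; "tau": joint torques, N m; "eef_pos": TCP position; "ee_rot": TCP orientation; "contact_force": force on the tool from outside, world axes, zero at the start; "moment": the same for the moment, N m; "opening": opening from 0.0 (shut) to 1.0 (fully open); "gripper_force": force on a finger pad.
Only numpy, scipy, OpenCV 4.12 (cv2) and the standard library are available. Lean on these libraries where they do the work, as an engineer would, in place of code of your own. Each camera call takes 0.05 s, during which the arm holds its last target. There are 200 camera calls.

## Task

Two identical warming plates stand on the decorating bench; one carries a wide flat dish, the other two mugs. On the warmer with the dish, turn the selector clockwise (seen from above) exactly three clicks from its off stop, where it now rests, and let go of it. Leave the mugs' warmer switched off and the dish where it lies.

Things in the scene. Friction and masses are not known exactly. Their poses are not given: they have to be found in the camera images.
- dish_dial_grip (a point): Black selector of the dish's warmer: disc 48 mm wide, its top 62 mm above the bench, carrying a bar grip 46 long, 14 wide, top at 92 mm, with a white pointer line on one half. This point: on the vertical turning axis, 9 mm below the bar's top (83 mm above the bench), the height to grip. x runs along the bar, away from the pointer end; y across, z up; the axes turn with the selector.
- dish_dial (a joint): Angle of that selector, rad: 0 at the off stop (start), grows clockwise seen from above. Rest positions 25 degrees apart: 0, then clicks 1 to 5 at 0.436, 0.873, 1.309, 1.745, 2.182 (far stop). About 0.06 N m passes a click; let go, it snaps to the nearest. At off the pointer looks to the box's near edge, at a dot; five dashes follow clockwise.
- cup_dial (a joint): Angle of the identical selector on the other warmer, with two mugs (76 mm wide, 60 tall); 0 at off, stays off. Each warmer is a white box fixed to the bench, 340 x 220 mm, top 50 mm high, selector on its middle line 48 mm from the near short edge, round dark heating plate at the far end. Place, side and yaw vary.
- dish: Flat white ceramic dish, 170 mm wide, 24 tall, loose on the heating plate (its top 54 mm above the bench) about 180 mm beyond its warmer's selector; its rim is about 90 mm or more from the selector's axis. Origin: centre of its underside, z up. It marks which warmer to set.

How it is judged:
At the end, for the whole second after the job is handed in: The selector of the dish's warmer rests at the third click from off (75 degrees, within 10), released and still; the other selector is off (within 10 degrees) and the dish lies within 20 mm of where it was (value of joint dish_dial between 1.134 and 1.484 rad and velocity of joint dish_dial between -0.1 and 0.1 rad/s and value of joint cup_dial below 0.17 rad and distance of dish from where it was at the start of the episode below 0.02 m); the robot touches nothing.
It fails at once if the selector of the mugs' warmer is turned (more than 12 degrees) (value of joint cup_dial above 0.21 rad).
It fails at once if the dish is shoved more than 20 mm (distance of dish from where it was at the start of the episode above 0.02 m).
It also fails if it takes over 32 s, if anything falls off the work surface, if the arm or the gripper's body presses on something with over 40 N, if the wrist force passes 120 N, or if a joint passes its speed limit or range.

## Working session

There is one attempt and no reset: what is moved stays moved. The work goes in short steps, Python scripts to look and compute and a shell command to move; the robot and the scene stay as the last step left them, time stands still between calls to the robot, and variables do not carry over. Pictures are saved under pics/ and viewed, at most 10 in all, crops included, and the job is handed in when it is done.

```bash
mkdir -p pics; cat > h.py <<'E'
from rig import *
import numpy as np, cv2
from scipy.spatial.transform import Rotation as Ro
def ray(p,px):
    K=np.array([[p["fx"],0,p["cx"]],[0,p["fy"],p["cy"]],[0,0,1]])
    u=cv2.undistortPoints(np.array([[px]],float),K,np.array(p["dist_coeffs"],float))[0,0]
    d=np.array([u[0],u[1],1.])
    if "R" in p:
        R=np.array(p["R"]);t=np.array(p["t"]);return -R.T@t,R.T@d
    s=p["state"];M=np.array(p["mount"]);R=Ro.from_rotvec(s["ee_rot"]).as_matrix()
    return np.array(s["eef_pos"])+R@M[:3,3],R@M[:3,:3]@d
def at(p,px,z):
    o,d=ray(p,px);return o+d*(z-o[2])/d[2]
def shot(n):
    s=observe();p=get_image(n);p["state"]=s;return p
E
python3 - <<'E'
from h import *
s=observe();print(s["t"],s["eef_pos"],s["ee_rot"],s["opening"])
p=shot("top");cv2.imwrite("pics/top1.png",p["image"])
for n,z in (("dish_dial_grip",.085),("dish_dial",.085),("cup_dial",.085),("dish",.07)):
    for r in find_in(p,n): print(n,r["confidence"],r["point"],at(p,r["point"],z).round(4))
q=shot("side");cv2.imwrite("pics/side1.png",q["image"])
for n,z in (("dish_dial_grip",.075),("dish",.07)):
    for r in find_in(q,n): print(n,r["confidence"],r["point"],at(q,r["point"],z).round(4))
E
```

```text
0.0 [ 0.19202614 -0.51507299  0.2307078 ] [-3.09028677e+00 -5.57140901e-01 -6.89582603e-05] 1.0021996308428152
dish_dial_grip 0.7 [435.0, 293.6] [ 0.523  -0.2019  0.085 ]
dish_dial 0.84 [436.6, 290.0] [ 0.5288 -0.2046  0.085 ]
cup_dial 0.95 [193.7, 322.3] [0.4723 0.19   0.085 ]
dish 0.63 [431.6, 182.7] [ 0.7086 -0.2007  0.07  ]
dish_dial_grip 0.95 [370.2, 199.6] [ 0.5256 -0.2134  0.075 ]
dish 0.79 [286.2, 194.5] [ 0.7018 -0.2068  0.07  ]
dish 0.34 [367.1, 364.1] [0.4704 0.2005 0.07  ]
```

View pics/top1.png

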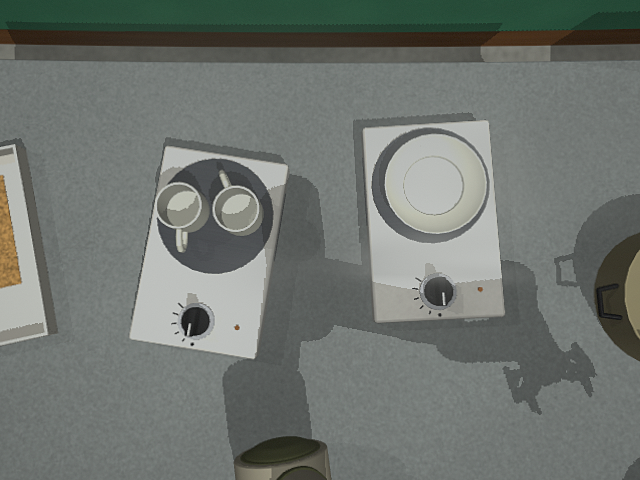

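The dish's warmer is the right one, with its selector at about (437,291) and its pointer facing the near edge. The mugs' warmer is on the left, with its selector at (194,322). I'll compute the box yaw and the move needed.

```bash
python3 - <<'E'
from h import *
p=shot("top")
c=[at(p,x,.05)[:2] for x in ((364,128),(489,121),(504,316),(375,321))]
print(np.round(c,4)); FL,FR,NR,NL=c
for a,b in ((FL-NL),(FR-NR)): print(np.degrees(np.arctan2(b,a)))
for a,b in ((FL-FR),(NL-NR)): print("s",np.degrees(np.arctan2(-a,b)))
u=(FL+FR-NL-NR);u/=np.linalg.norm(u);print("axis",(NL+NR)/2+.048*u, "mean yaw",np.degrees(np.arctan2(u[1],u[0])))
m=cut_out(p,"dish_dial_grip")[0]["pixels"];ys,xs=np.nonzero(m);print(xs.min(),xs.max(),ys.min(),ys.max(),at(p,(xs.mean(),ys.mean()),.07))
I=p["image"][250:340,380:500];cv2.imwrite("pics/c1.png",cv2.resize(I,None,fx=6,fy=6,interpolation=cv2.INTER_CUBIC))
print(get_image("wrist")["mount"])
E
```

```text
[[ 0.8085 -0.0883]
 [ 0.8206 -0.3027]
 [ 0.4875 -0.322 ]
 [ 0.4761 -0.1079]]
3.366193250178803
3.316320489710697
s 3.2349262049547867
s 3.060897990964906
axis [ 0.52969561 -0.21217119] mean yaw 3.341232529047195
425 452 276 305 [ 0.5276283  -0.21045369  0.07      ]
[[-1.29281772e-04 -9.49395615e-01 -3.14082712e-01  8.07966354e-02]
 [ 9.99999975e-01 -6.47425970e-05 -2.15915834e-04 -6.37702561e-04]
 [ 1.84655016e-04 -3.14082732e-01  9.49395599e-01 -1.42226280e-01]
 [ 0.00000000e+00  0.00000000e+00  0.00000000e+00  1.00000000e+00]]
```

View pics/c1.png

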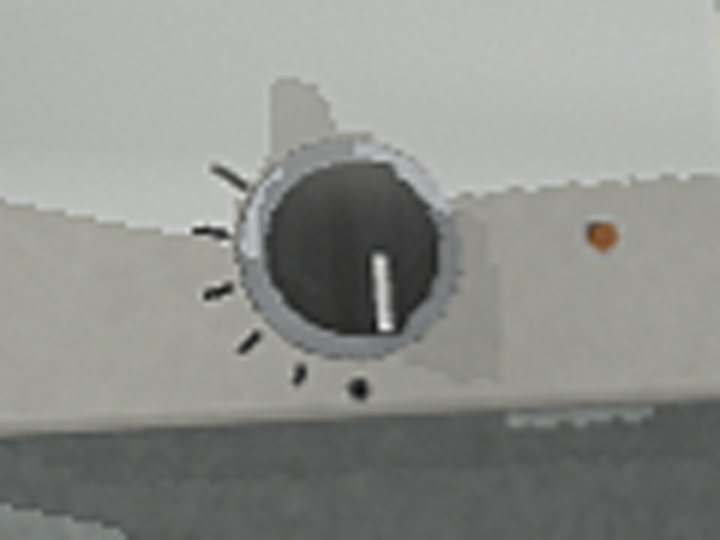

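The crop shows the pointer line from (443,292) to (444,305), aimed at the off dot at about (440,315). The dashes follow clockwise, on the left. I'll move above it.

```bash
python3 -m inch '[[[30,25,0,0,0,-0.03,0],[65,58,0,0,0,-0.07,0],[100,90,0,0,0,-0.11,0],[135,121,0,0,0,-0.15,0],[170,152,0,0,0,-0.19,0],[205,183,0,0,0,-0.23,0],[240,214,0,0,0,-0.27,0],[275,246,0,0,0,-0.298,0],[310,278,0,0,0,-0.298,0],[338,303,0,0,0,-0.298,0]]]' 40
python3 -m inch '[[[0,0,0,0,0,0,0],[0,0,0,0,0,0,0],[0,0,0,0,0,0,0]]]'
python3 - <<'E'
from h import *
p=shot("wrist");cv2.imwrite("pics/w1.png",p["image"]);s=p["state"];print(s["t"],s["eef_pos"],Ro.from_rotvec(s["ee_rot"]).as_matrix().round(4))
for n,z in (("dish_dial_grip",.087),("dish",.07)):
    for r in find_in(p,n): print(n,r["confidence"],r["point"],at(p,r["point"],z).round(4))
E
```

```text
t: 1.38
eef_pos: [0.5017, -0.2373, 0.2315]
ee_rot: [3.14, 0.092, 0.0]
contact_force: [0.5, -1.2, -0.4]
opening: 0.999
gripper_force: 0.0
t: 1.63
eef_pos: [0.5002, -0.2393, 0.2312]
ee_rot: [3.14, 0.093, -0.001]
contact_force: [-0.6, 0.2, -0.9]
opening: 0.997
gripper_force: 0.0
1.6333 [ 0.50020173 -0.2392603   0.23120792] [[ 9.983e-01  5.910e-02 -4.000e-04]
 [ 5.910e-02 -9.983e-01 -1.000e-04]
 [-4.000e-04  1.000e-04 -1.000e+00]]
dish 0.93 [294.3, 32.6] [ 0.6598 -0.2068  0.07  ]
```

View pics/w1.png

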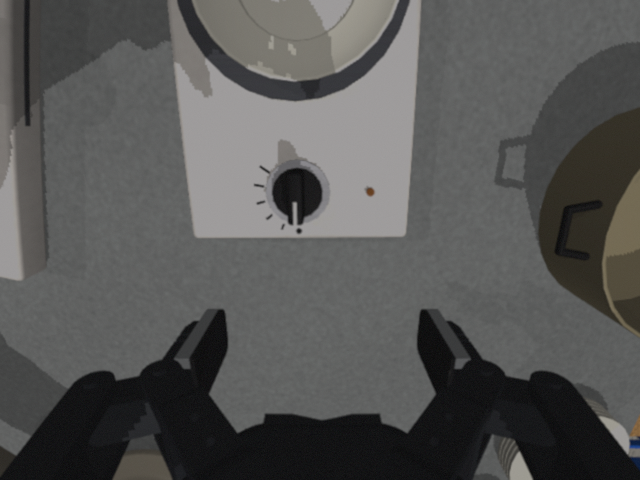

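The wrist view shows the selector at about (297,193), the box's near corners at (195,237) and (406,237), and the pointer on the off dot. I'll refine the axis from these.

```bash
python3 - <<'E'
from h import *
p=shot("wrist");I=p["image"];cv2.imwrite("pics/c2.png",cv2.resize(I[150:245,250:345],None,fx=6,fy=6,interpolation=cv2.INTER_CUBIC))
NL,NR=at(p,(195,237),.05),at(p,(406,237),.05);e=(NL-NR)[:2];print(NL,NR,np.linalg.norm(e),np.degrees(np.arctan2(-e[0],e[1])))
u=np.array([e[1],-e[0]])/np.linalg.norm(e);print("axis",((NL+NR)/2)[:2]+.048*u)
for x in ((295.5,201),(297,224)): print(at(p,x,.092))
E
```

```text
[ 0.47566737 -0.11114467  0.05      ] [ 0.48777169 -0.32557265  0.05      ] 0.21476934967941094 3.23088041868793
axis [ 0.52964323 -0.2156534 ]
[ 0.52620705 -0.21536632  0.092     ]
[ 0.50608626 -0.21732633  0.092     ]
```

View pics/c2.png

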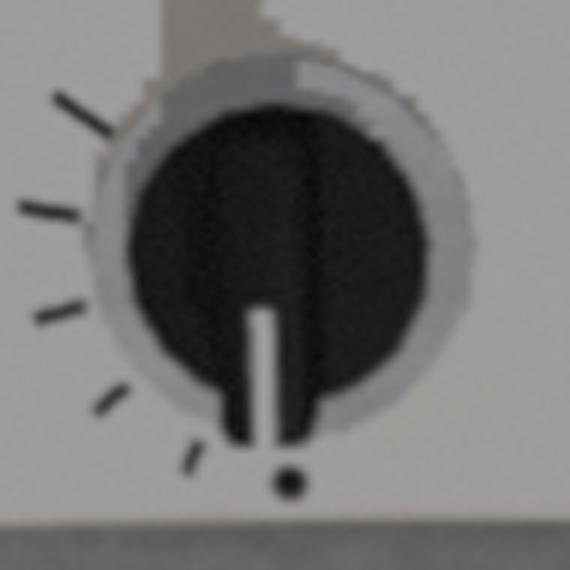

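The bar's centre line is at column 294, its near end at row 224, and the disc centre at about (296,192). I'll move above the axis, lower, and look again.

```bash
python3 -m inch '[[[0,0,0,0,0,0,0],[0,0,-20,0,0,0,0],[0,0,-45,0,0,0,0],[0,0,-60,0,0,0,0],[0,0,-60,0,0,0,0],[0,0,-60,0,0,0,0]]]'
python3 - <<'E'
from h import *
p=shot("wrist");s=p["state"];print(s["t"],s["eef_pos"],s["ee_rot"])
I=p["image"];cv2.imwrite("pics/w2.png",I)
rs=cut_out(p,"dish_dial_grip")
for r in rs: 
  ys,xs=np.nonzero(r["pixels"]);print(r["confidence"],xs.min(),xs.max(),ys.min(),ys.max(),at(p,r["point"],.075))
for r in find_in(p,"dish_dial"): print(r)
E
```

```text
t: 2.33
eef_pos: [0.5002, -0.2394, 0.1714]
ee_rot: [-3.14, -0.091, 0.001]
contact_force: [0.1, -0.3, 0.2]
opening: 1.003
gripper_force: 0.0
2.3333 [ 0.50018317 -0.23944192  0.17142741] [-3.13977892e+00 -9.11806650e-02  9.37462873e-04]
0.69 261 322 174 246 [ 0.53239608 -0.2135395   0.075     ]
{'point': [291.7, 208.3], 'confidence': 0.63}
```

View pics/w2.png

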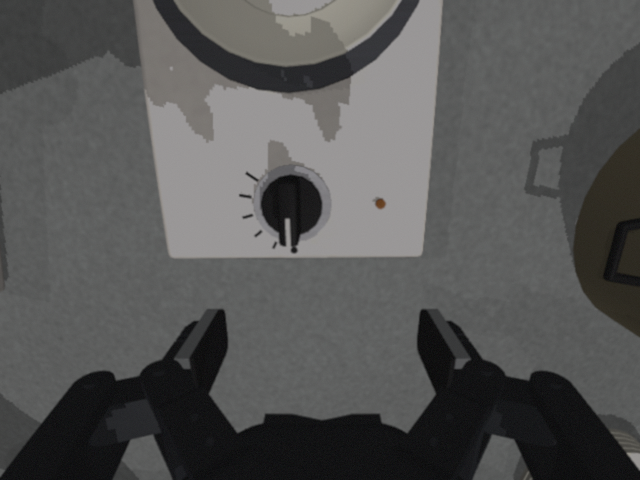

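The bar runs along column 288 with its near end at row 246. The disc is centred at about (292,206).

```bash
python3 - <<'E'
from h import *
p=shot("wrist")
b=at(p,(288,245.5),.092);t=at(p,(287.5,220),.092);d=at(p,(292,206),.062)
print(b,t,d)
NL,NR=at(p,(169.5,257),.05),at(p,(423,257),.05);print((NL+NR)/2+.048*np.array([.9983,.058,0]),np.linalg.norm(NL-NR))
print("axis from bar",b+.023*np.array([.9983,.058,0]))
E
```

```text
[ 0.50690155 -0.21472982  0.092     ] [ 0.52529153 -0.2138911   0.092     ] [ 0.5290507  -0.21434601  0.062     ]
[ 0.5309518 -0.2151201  0.05     ] 0.21601535216636478
axis from bar [ 0.52986245 -0.21339582  0.092     ]
```

```bash
python3 -m inch '[[[15,13,0,0,0,0,0],[29.5,25.5,-5,0,0,0,0],[29.5,25.5,-35,0,0,0,0],[29.5,25.5,-65,0,0,0,0],[29.5,25.5,-90,0,0,0,0],[29.5,25.5,-103,0,0,0,0],[29.5,25.5,-103,0,0,0,0],[29.5,25.5,-103,0,0,0,0]]]'
python3 -m inch '[[[0,0,0,0,0,0,0.5],[0,0,0,0,0,0,1],[0,0,0,0,0,0,1],[0,0,0,0,0,0,1],[0,0,0,0,0,0,1],[0,0,0,0,0,0,1],[0,0,0,0,0,0,1],[0,0,0,0,0,0,1]]]' 40
```

```text
t: 3.2
eef_pos: [0.5303, -0.2138, 0.0689]
ee_rot: [3.14, 0.092, 0.001]
contact_force: [0.5, 1.3, 1.0]
opening: 0.997
gripper_force: 0.0
t: 3.87
eef_pos: [0.53, -0.2137, 0.0687]
ee_rot: [3.14, 0.092, 0.001]
contact_force: [-1.3, -0.2, 4.6]
opening: 0.16
gripper_force: 42.9
```

Gripped. Now I'll turn it clockwise by 1.309 rad.

```bash
python3 -m inch '[[[0,0,0,0,0,-0.1,1],[0,0,0,0,0,-0.2,1],[0,0,0,0,0,-0.3,1],[0,0,0,0,0,-0.4,1],[0,0,0,0,0,-0.5,1],[0,0,0,0,0,-0.6,1],[0,0,0,0,0,-0.66,1],[0,0,0,0,0,-0.66,1],[0,0,0,0,0,-0.66,1]]]'
python3 -c "
from h import *
s=observe();R=Ro.from_rotvec(s['ee_rot']).as_matrix();print(np.arctan2(R[1,0],R[0,0]),s['joint_positions'],s['moment'])"
```

```text
t: 4.62
eef_pos: [0.5298, -0.2149, 0.0687]
ee_rot: [2.998, -0.93, 0.001]
contact_force: [-3.9, -5.7, 4.0]
opening: 0.153
gripper_force: 42.9
-0.6016312882925375 [-0.59141374  0.58152021  1.46675169 -0.00230893  1.09207251  1.58207749] [-0.95299838  0.6188479   0.03367888]
```

```bash
python3 -m inch '[[[0,0,0,0,0,-0.1,1],[0,0,0,0,0,-0.2,1],[0,0,0,0,0,-0.3,1],[0,0,0,0,0,-0.4,1],[0,0,0,0,0,-0.5,1],[0,0,0,0,0,-0.6,1],[0,0,0,0,0,-0.65,1],[0,0,0,0,0,-0.65,1],[0,0,0,0,0,-0.65,1]]]'
python3 - <<'E'
from h import *
p=shot("wrist");s=p["state"];R=Ro.from_rotvec(s['ee_rot']).as_matrix();print(np.arctan2(R[1,0],R[0,0]),s['moment'])
q=shot("top");cv2.imwrite("pics/g.png",np.hstack([cv2.resize(p["image"],(400,300)),cv2.resize(q["image"][240:330,380:500],(400,300))]))
E
```

```text
t: 5.37
eef_pos: [0.5288, -0.2156, 0.0687]
ee_rot: [2.543, -1.838, 0.0]
contact_force: [-9.2, -9.3, 5.1]
opening: 0.156
gripper_force: 43.1
-1.2515064277867858 [-1.54665907  1.45446459  0.003555  ]
```

View pics/g.png

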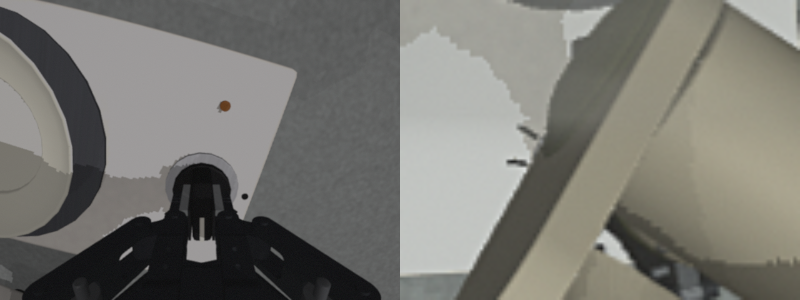

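The picture shows the bar still in the fingers, turned 1.309 rad, with the turning moment close to zero. I'll release and rise.

```bash
python3 -m inch '[[[0,0,0,0,0,0,0.4],[0,0,0,0,0,0,0.4],[0,0,0,0,0,0,0.4],[0,0,0,0,0,0,0.4],[0,0,15,0,0,0,0.4],[0,0,45,0,0,0,0.4],[0,0,80,0,0,0,0.4],[0,0,110,0,0,0,0.4],[0,0,130,0,0,0,0.4],[0,0,130,0,0,0,0.4]]]'
python3 -m inch '[[[-35,-10,20,0,0,0,0.4],[-70,-20,40,0,0,0,0.4],[-100,-30,60,0,0,0,0.4],[-110,-35,60,0,0,0,0.4],[-110,-35,60,0,0,0,0.4],[-110,-35,60,0,0,0,0.4]]]'
python3 - <<'E'
from h import *
q=shot("top");p=shot("wrist");I=cv2.resize(q["image"][240:330,380:500],(400,300),interpolation=cv2.INTER_CUBIC)
cv2.imwrite("pics/f.png",np.vstack([np.hstack([cv2.resize(p["image"],(400,300)),I]),np.hstack([cv2.resize(q["image"],(400,300)),cv2.resize(q["image"][280:370,130:250],(400,300))])]))
s=observe();print(s["contact_force"],s["joint_vel"])
for n in ("top",):
    for r in find_in(q,"dish"): print(r,at(q,r["point"],.07))
E
```

```text
t: 6.3
eef_pos: [0.5314, -0.2141, 0.2029]
ee_rot: [-2.547, 1.839, -0.013]
contact_force: [-0.3, -0.8, 0.9]
opening: 0.597
gripper_force: 0.0
t: 6.8
eef_pos: [0.42, -0.2484, 0.2574]
ee_rot: [-2.545, 1.841, 0.002]
contact_force: [-0.1, -0.2, -0.8]
opening: 0.596
gripper_force: 0.0
[ 0.4481945   0.76835584 -0.78982199] [ 0.00669119  0.00256312 -0.00621336 -0.00044579  0.00365835 -0.00353253]
{'point': [434.4, 182.0], 'confidence': 0.89} [ 0.70981727 -0.20537275  0.07      ]
{'point': [193.5, 323.8], 'confidence': 0.74} [0.46905735 0.1938542  0.07      ]
```

View pics/f.png

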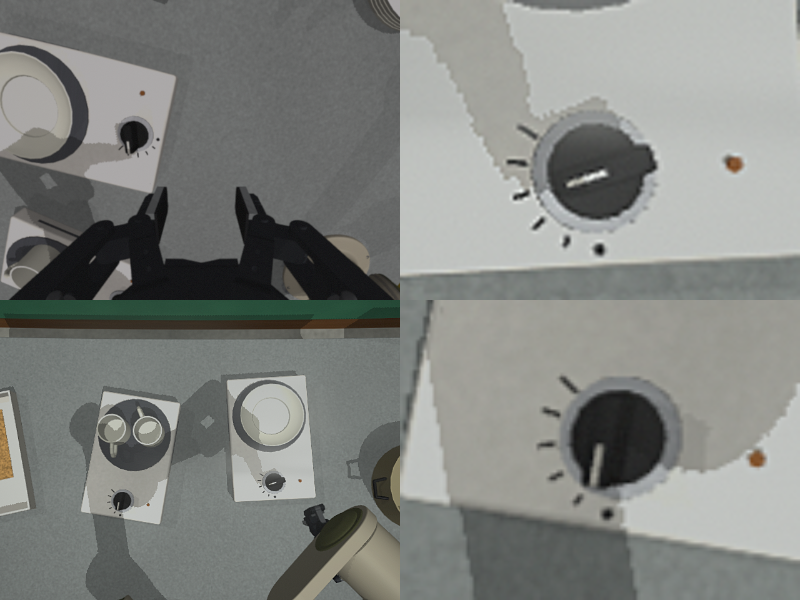

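The dish selector's pointer lies at the third dash, about 75° from off. The other selector is still at its dot, the dish hasn't moved, and the arm is clear. I'll hand it in.

```bash
python3 -c "
from rig import *
print(sign_off())"
```

```text
the job is handed in; nothing more can be done
None
```

I turned the dish warmer's selector to the third click (about 75° from off) and let go. The mugs' warmer stayed off and the dish stayed in place; the job is handed in, but no verdict came back.

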